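# Lay out the spindle moulder tooling

## Task

Lay out the spindle moulder tooling on the plywood setting-up board, flat and centred on the ring marks: the cutter head on the middle mark, the tall narrow collar on the mark between it and the steel spindle stub, and the thick wide collar on the mark between it and the dark wooden block. Lay the thin collar flat and centred on top of the cutter head, let go of everything, and leave the tape measure, pliers and block plane where they are.

Things in the scene. Friction and masses are not known exactly. Their poses are not given: they have to be found in the camera images.
- board: Fixed plywood board on the bench, 120 mm (its x) by 420 mm (its y), 12 mm thick, long side across the robot's view within 0.2 rad. Origin: centre of its underside, z up; its top is at z = 12 mm. Three equal black ring marks, 72 mm outside diameter, flush with its top, are centred at x = 0, y = -100, 0 and +100 mm.
- spindle: Steel spindle stub fixed upright on one end of the board (y = +185 or -185 mm, x = 0 in the board's frame; which end varies): round flange 36 mm across and 6 mm high, post 20 mm across, 32 mm high in all. Origin: centre of its underside, on the board's top.
- stop: Dark wooden end block fixed on the other end of the board (y = -185 or +185 mm): 80 x 28 x 22 mm high, long side across the board. Origin: centre of its underside, on the board's top.
- cutter_head: Loose pale metal cutter head, the only big spool: 40 mm high, 68 mm across its two rims, two small knives out to 74 mm along its own y. Take it across its x by the top rim (68 mm, 29 to 40 mm up) or the waist below (62 mm). Top flat round the bore; treat the bore as solid. About 0.42 kg. Origin: centre of its underside, z up.
- tall_collar: Loose plain grey steel ring, 49 mm outside diameter, 30 mm high (the tallest and narrowest of three collars), about 0.22 kg. Origin: centre of its underside, z up.
- thick_collar: Loose plain grey steel ring, 54 mm outside diameter, 20 mm high (as wide as the thin collar but twice as thick), about 0.2 kg. Origin: centre of its underside, z up.
- thin_collar: Loose plain grey steel ring, 54 mm outside diameter, 10 mm high (the flattest of three collars), about 0.11 kg. Origin: centre of its underside, z up.
- tape_measure: Bystander: loose yellow and black pocket tape measure standing on edge, 37 x 81 mm, 62 mm high, among the tooling. Leave it. Origin: centre of its underside.
- pliers: Bystander: loose red-handled pliers lying on the bench to the left of the board, 170 x 63 x 12 mm, length along its x. Leave them. Origin: centre of the underside.
- block_plane: Bystander: loose block plane with green sides to the right of the board, 170 x 52 mm, 58 mm high, length along its x. Leave it. Origin: centre of its underside.

How it is judged (in metres and radians):
At the end, for the whole second after the job is handed in: Cutter head on the middle mark, tall collar on the spindle side mark, thick collar on the block side mark, each within 12 mm along both board axes; thin collar on the cutter head within 12 mm of its axis; all upright (0.12 rad), within 5 mm of resting height, released, at rest (x of cutter_head in the frame of board between -0.012 and 0.012 m and y of cutter_head in the frame of board between -0.012 and 0.012 m and z of cutter_head in the frame of board between 0.007 and 0.017 m and angle between each of cutter_head, tall_collar, thick_collar, thin_collar's own z axis and vertical below 0.12 rad and z of tall_collar in the frame of board between 0.007 and 0.017 m and z of thick_collar in the frame of board between 0.007 and 0.017 m and ((y of spindle in the frame of board above 0 m and x of tall_collar in the frame of board between -0.012 and 0.012 m and y of tall_collar in the frame of board between 0.088 and 0.112 m and x of thick_collar in the frame of board between -0.012 and 0.012 m and y of thick_collar in the frame of board between -0.112 and -0.088 m) or (y of spindle in the frame of board below 0 m and x of tall_collar in the frame of board between -0.012 and 0.012 m and y of tall_collar in the frame of board between -0.112 and -0.088 m and x of thick_collar in the frame of board between -0.012 and 0.012 m and y of thick_collar in the frame of board between 0.088 and 0.112 m)) and horizontal distance between thin_collar and cutter_head below 0.012 m and z of thin_collar in the frame of board between 0.047 and 0.057 m and linear speed of each of cutter_head, tall_collar, thick_collar, thin_collar below 0.02 m/s); the robot touches nothing.
It fails at once if the tape measure, the pliers or the block plane is moved by more than 25 mm (distance of any of tape_measure, pliers, block_plane from where it was at the start of the episode above 0.025 m).
It also fails if it takes over 96 s, if anything falls off the work surface, if the arm or the gripper's body presses on something with over 40 N, if the wrist force passes 120 N, or if a joint passes its speed limit or range.

## Robot

A 6-joint arm with a two-finger parallel gripper is mounted at the origin on a cart in front of the work surface, level with it; the furniture and walls round the work are solid. World frame = base frame: x ahead of the robot, y to its left, z up, the work surface at z = 0. Lengths are in m, angles in degrees, forces in N, time in s.
With the tool pointing down it reaches from about 0.375 to 0.825 m from the base axis. Payload 5.5 kg.
Tool frame: the origin (TCP) lies at the very end of the fingers, on their centre line; the grasp point (between the pads) lies 19 mm behind it (robot.hold_point_z is the distance from the TCP to the grasp point, in m); z points along the fingers, y is the line along which they close (so a half turn about z gives the same grasp; the last joint's range is limited). The gripper opens to 85 mm and grips with 20 to 120 N. Pads are 22 mm wide; open, the fingers measure 114 mm over their backs; the gripper's body (76 mm by 85 mm) begins 54 mm behind the grasp point. The pads swing forward as they close: fully open they stand 13 mm farther back than shut.
Start: joints at [-65.833, 17.962, -2.699, 69.339, 0, 90], TCP at [0.246, -0.547, 0.231] pointing down, gripper open.
Joint ranges: [-152.73, 152.73], [-39.44, 99.34], [-58.76, 71.6], [-118.89, 123.64], [-81.53, 83.1], [-180, 180]. Speed limits (degrees/s): [136.94, 136.94, 172.46, 180, 180, 180].

## Interface

Orientations are given as a 3x3 rotation matrix whose columns are the frame's x, y, z axes.
In Python, from station import robot gives the robot as it stands.
- The arm moves only by the tool carry_out, never from a script. Its argument "motion" is a list that holds one entry, the list of rows, each a list of 6 numbers: the shift along the tool's x, y, z in units of 25 cm (1.0 is 25 cm), then the turn, a rotation vector about the tool's x, y, z in units of 90 degrees (1.0 is 90 degrees). A call has 1 to 10 rows; each row is the pose to reach, as a shift and turn from the pose commanded when the call began, along the tool's axes at that moment; what a row does not reach only later rows make up. A row lasts 1/12 s, in which the tool goes at most 41.7 mm and 7.16 degrees, less where a joint would pass 70% of its speed; a pose out of reach is approached as far as the arm can. A call with a number of a shift or a turn outside -1 to 1 is refused whole. A call with a gripper value outside its range is refused whole. "grip" is the closure, from 0 (fully open) to 1 (shut), set as the call begins (left out, the last holds). The fingers move at their own pace and stop on an object; "grip_force" is the grip in N (left out, the last holds). Time passes only in rows, so rows that repeat a pose let the fingers close. It gives the time, the measured TCP pose, the force, the opening and the grip force at its end, in the units of the state.
- robot.read_state(): the state, without advancing time (a new reading comes with each control period).
- robot.read_camera(name): name is "side" or "top" or "wrist"; returns a dict with "img" (384x512x3 uint8, red, green, blue), "fx", "fy", "cx", "cy" (pixels), "rvec" (rotation vector, rad) and "tvec" (3), from world to camera coordinates, as OpenCV has them; the wrist camera has in their place "tool_from_camera" (4x4, takes a point from camera to tool coordinates, whose origin is the TCP and whose axes are the flange's). Camera axes: x right, y down, z forward; pixel columns grow to the right and rows downward; lengths in m; the calibration is good to about 2 mm. A picture is of the moment at which its call begins: read the wrist's pose just before it. There is no depth.
- robot.job_done(): hands the job in; it is judged then, once.
The state is a dict: "t": time; "q": joint angles; "joint_velocities": joint speeds; "joint_torque": joint torques, N m; "ee_pos": TCP position; "tool_rot": TCP orientation; "ft_force": force on the tool from outside, world axes, zero at the start; "moment": the same for the moment, N m; "opening": finger opening in m; "gripper_force": force on a finger pad.
Only numpy, scipy, OpenCV 4.12 (cv2) and the standard library are available. Lean on these libraries where they do the work, as an engineer would, in place of code of your own. Each camera call takes 0.05 s, during which the arm holds its last target. There are 200 camera calls.

## Working session

There is one attempt and no reset: what is moved stays moved. The work goes in short steps, Python scripts to look and compute and a tool call to move; the robot and the scene stay as the last step left them, time stands still between calls to the robot, and variables do not carry over. Pictures are saved under pics/ and viewed, at most 15 in all, crops included, and the job is handed in when it is done.

Besides the shell and the picture viewer there is one more tool, called after "Emit:" as a command line: name --argument value ..., lists and objects as JSON in quotes. carry_out: Moves the arm, as the interface text tells. Shifts and turns lie within -1 to 1; 1 stands for 25 cm of shift or 90 degrees of turn. Its arguments: {"type":"object","properties":{"motion":{"type":"array","items":{"type":"array","items":{"type":"array","items":{"type":"number","minimum":-1,"maximum":1}}}},"grip":{"type":"number"},"grip_force":{"type":"number"}},"required":["motion"]}

```bash
mkdir -p pics
cat > h.py <<'E'
import numpy as np, cv2
from station import robot
def snap(n,f=None):
    s=robot.read_state(); c=robot.read_camera(n)
    if f: cv2.imwrite(f'pics/{f}.png',c['img'][:,:,::-1])
    K=np.array([[c['fx'],0,c['cx']],[0,c['fy'],c['cy']],[0,0,1.]])
    if n=='wrist':
        T=np.array(c['tool_from_camera']); R=np.array(s['tool_rot'])
        Rw=R@T[:3,:3]; o=R@T[:3,3]+np.array(s['ee_pos'])
    else:
        R=cv2.Rodrigues(np.array(c['rvec'],float))[0]; Rw=R.T; o=-R.T@np.array(c['tvec'],float).ravel()
    return dict(img=c['img'],K=K,R=Rw,o=o)
def ray(c,u,v):
    d=c['R']@np.linalg.inv(c['K'])@np.array([u,v,1.]); return d/np.linalg.norm(d)
def plane(c,u,v,z):
    d=ray(c,u,v); return c['o']+d*(z-c['o'][2])/d[2]
def proj(c,p):
    q=c['K']@c['R'].T@(np.array(p)-c['o']); return q[:2]/q[2]
def tri(c1,p1,c2,p2):
    d1,d2=ray(c1,*p1),ray(c2,*p2)
    A=np.c_[d1,-d2]; s=np.linalg.lstsq(A,c2['o']-c1['o'],rcond=None)[0]
    a,b=c1['o']+s[0]*d1,c2['o']+s[1]*d2
    return (a+b)/2,np.linalg.norm(a-b)
E
python3 - <<'E'
from h import *
np.set_printoptions(precision=4,suppress=True)
for n in ('top','side'):
    c=snap(n,n+'0'); print(n,c['o'],c['R'],c['K'][0,0])
c=snap('wrist'); print(c['o'],c['R'])
print(robot.read_state())
E
```

```text
top [0.3694 0.0052 1.2595] [[ 0.0186 -0.9899  0.1403]
 [-0.9998 -0.0191 -0.0021]
 [ 0.0047 -0.1402 -0.9901]] 423.541153306315
side [0.51   1.0233 0.6091] [[-0.9987 -0.0277  0.0429]
 [-0.0509  0.4769 -0.8775]
 [ 0.0039 -0.8785 -0.4777]] 387.74980089558017
[ 0.3112 -0.517   0.3738] [[ 0.4094 -0.8746 -0.2597]
 [-0.9124 -0.3926 -0.1159]
 [-0.0006  0.2844 -0.9587]]
{'t': 0.15, 'q': array([-65.8344,  17.9951,  -2.7415,  69.3401,   0.0017,  89.9987]), 'joint_velocities': array([ 0.0194, -0.1139,  0.1685, -0.0574,  0.0561, -0.0157]), 'joint_torque': array([ -0.0032, -54.0045,  34.006 ,   0.0132,   0.0002,  -0.    ]), 'ee_pos': array([ 0.2454, -0.547 ,  0.2306]), 'tool_rot': array([[ 0.9124,  0.4094, -0.0005],
       [ 0.4094, -0.9124,  0.0012],
       [ 0.    , -0.0013, -1.    ]]), 'ft_force': array([0.5737, 0.1876, 0.6235]), 'moment': array([ 0.037 , -0.0193, -0.0506]), 'gripper_force': 0.0, 'opening': 0.08560158013811321}
```

View pics/top0.png

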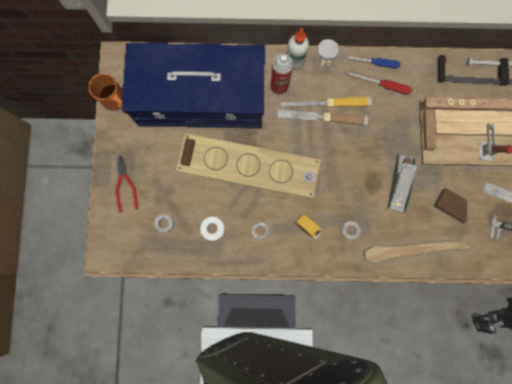

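View pics/side0.png

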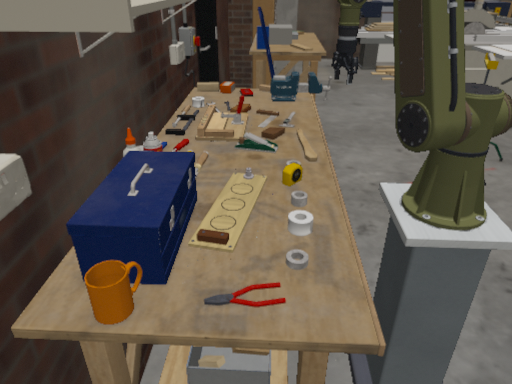

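The top view shows the board with its block at (187,150), spindle at (309,177) and rings at (216,158), (248,165), (282,171). The collars are at (163,223), (260,230) and (351,230), the cutter head at (212,228), and the tape at (308,226). The side view shows the same things, with the rightmost collar behind the tape.

Run:
```python
from h import *
np.set_printoptions(precision=4,suppress=True)
c=snap('top'); s=snap('side')
def blobs(c,box,lo=None):
    x0,y0,x1,y1=box; im=c['img'][y0:y1,x0:x1]
    hsv=cv2.cvtColor(im,cv2.COLOR_RGB2HSV)
    m=((hsv[:,:,1]<50)&(hsv[:,:,2]>95)).astype(np.uint8)
    n,l,st,ce=cv2.connectedComponentsWithStats(m)
    out=[]
    for i in range(1,n):
        if st[i,4]>60:
            k=cv2.findContours((l==i).astype(np.uint8),cv2.RETR_EXTERNAL,cv2.CHAIN_APPROX_NONE)[0][0]
            r=cv2.boundingRect(k); out.append((r[0]+x0,r[1]+y0,r[2],r[3],st[i,4]))
    return out
for b in blobs(c,(140,200,380,260)):
    u,v=b[0]+(b[2]-1)/2,b[1]+(b[3]-1)/2
    P=plane(c,u,v,.02); print(b,P, 'diam',np.linalg.norm(plane(c,b[0]-.5,v,.02)-plane(c,b[0]+b[2]-.5,v,.02)))
print(blobs(s,(270,150,320,280)))
for p in [(187,150),(216,158),(248,165),(282,171),(309,177)]: print(p,plane(c,*p,.012))
im=s['img'][140:290,210:330]; cv2.imwrite('pics/sc.png',cv2.resize(im,None,fx=4,fy=4,interpolation=3)[:,:,::-1])
im=c['img'][130:260,140:370]; cv2.imwrite('pics/tc.png',cv2.resize(im,None,fx=3.4,fy=3.4,interpolation=3)[:,:,::-1])
```

```text
(154, 214, 20, 19, np.int32(237)) [0.4463 0.2767 0.02  ] diam 0.05837559931223605
(199, 216, 26, 26, np.int32(451)) [0.433 0.136 0.02 ] diam 0.07583190626002935
(341, 221, 20, 19, np.int32(229)) [ 0.4363 -0.2699  0.02  ] diam 0.058484675974264745
(252, 222, 17, 18, np.int32(170)) [ 0.4298 -0.0056  0.02  ] diam 0.04960336852901379
[(291, 190, 17, 17, np.int32(229)), (288, 210, 26, 26, np.int32(591)), (286, 249, 23, 21, np.int32(368))]
(187, 150) [0.6679 0.2187 0.012 ]
(216, 158) [0.645  0.1305 0.012 ]
(248, 165) [0.6255 0.0339 0.012 ]
(282, 171) [ 0.6091 -0.0684  0.012 ]
(309, 177) [ 0.5925 -0.1493  0.012 ]
```

View pics/sc.png

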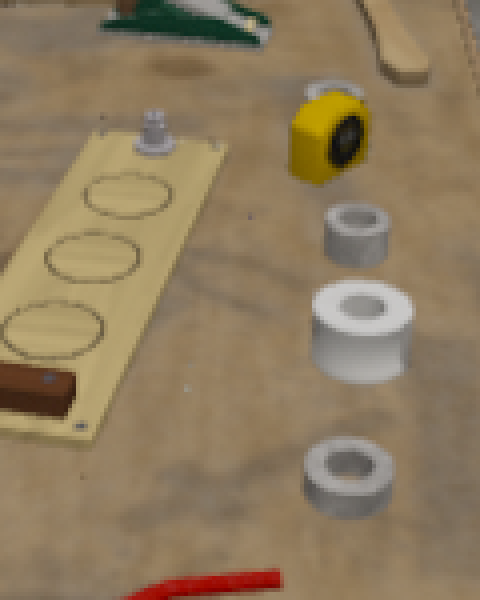

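View pics/tc.png

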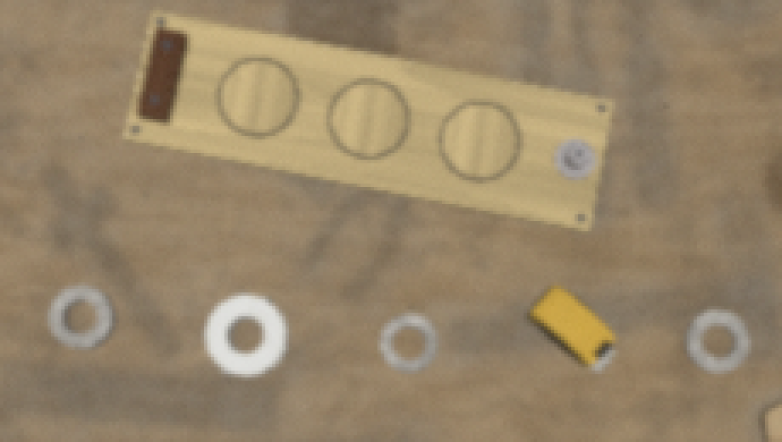

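The thick collar is at y≈0.277, the head at 0.136, the tall collar at −0.006 and the thin one at −0.27. I'll swing over with the closing line across the board and look with the wrist camera.

Emit:
carry_out --motion '[[[1, -0.62, 0, 0, 0, -0.617], [1, -0.62, 0, 0, 0, -0.617], [1, -0.62, 0, 0, 0, -0.617], [1, -0.62, 0, 0, 0, -0.617], [1, -0.62, 0, 0, 0, -0.617], [1, -0.62, 0, 0, 0, -0.617], [1, -0.62, 0, 0, 0, -0.617], [1, -0.62, 0, 0, 0, -0.617], [1, -0.62, 0, 0, 0, -0.617], [1, -0.62, 0, 0, 0, -0.617]]]' --grip 0

```text
t: 1.08
ee_pos: [0.4104, -0.3035, 0.2313]
tool_rot: [[0.18, 0.984, -0.0], [0.984, -0.18, -0.0], [-0.0, -0.0, -1.0]]
ft_force: [0.0, -0.5, 0.5]
opening: 0.0853
gripper_force: 0.0
```

```bash
cat >> h.py <<'E'
import pickle
def keep(name):
    c=snap('wrist',name); pickle.dump(c,open(name+'.pkl','wb')); return c
def go(p):
    s=robot.read_state(); d=np.array(s['tool_rot']).T@(np.array(p)-s['ee_pos'])
    print('move units',np.round(d/.25,3))
E
python3 -c "
from h import *
keep('w1'); print(snap('wrist')['o'])"
```

```text
[ 0.42279523 -0.23235881  0.37449887]
```

Emit:
carry_out --motion '[[[0.94, -0.09, 0, 0, 0, 0], [0.94, -0.09, 0, 0, 0, 0], [0.94, -0.09, 0, 0, 0, 0], [0.94, -0.09, 0, 0, 0, 0], [0.94, -0.09, 0, 0, 0, 0], [0.94, -0.09, 0, 0, 0, 0], [0.94, -0.09, 0, 0, 0, 0], [0.94, -0.09, 0, 0, 0, 0]]]'

```text
t: 1.85
ee_pos: [0.4302, -0.0684, 0.2314]
tool_rot: [[0.179, 0.984, 0.0], [0.984, -0.179, -0.0], [-0.0, 0.0, -1.0]]
ft_force: [0.3, -0.1, 0.5]
opening: 0.0851
gripper_force: 0.0
```

```bash
python3 -c "
from h import *
keep('w2'); print(robot.read_state()['ee_pos'])"
```

```text
[ 0.43015508 -0.06920073  0.23134131]
```

Emit:
carry_out --motion '[[[0.68, -0.05, 0, 0, 0, 0], [0.68, -0.05, 0, 0, 0, 0], [0.68, -0.05, 0, 0, 0, 0], [0.68, -0.05, 0, 0, 0, 0], [0.68, -0.05, 0, 0, 0, 0], [0.68, -0.05, 0, 0, 0, 0], [0.68, -0.05, 0, 0, 0, 0]]]'

```text
t: 2.48
ee_pos: [0.4485, 0.0996, 0.231]
tool_rot: [[0.181, 0.984, -0.001], [0.984, -0.181, -0.001], [-0.001, -0.0, -1.0]]
ft_force: [-0.4, -0.4, -0.5]
opening: 0.0854
gripper_force: 0.0
```

```bash
python3 -c "
from h import *
c=keep('w3'); print(robot.read_state()['ee_pos'])
for n in ('w1','w2'): 
    pass
a=[cv2.imread(f'pics/w{i}.png') for i in (1,2,3)]
cv2.imwrite('pics/w123.png',cv2.resize(np.vstack([np.hstack(a[:2]),np.hstack([a[2],a[2]*0])]),(800,600),interpolation=cv2.INTER_AREA))"
```

```text
[0.44840934 0.09916934 0.23110655]
```

View pics/w123.png

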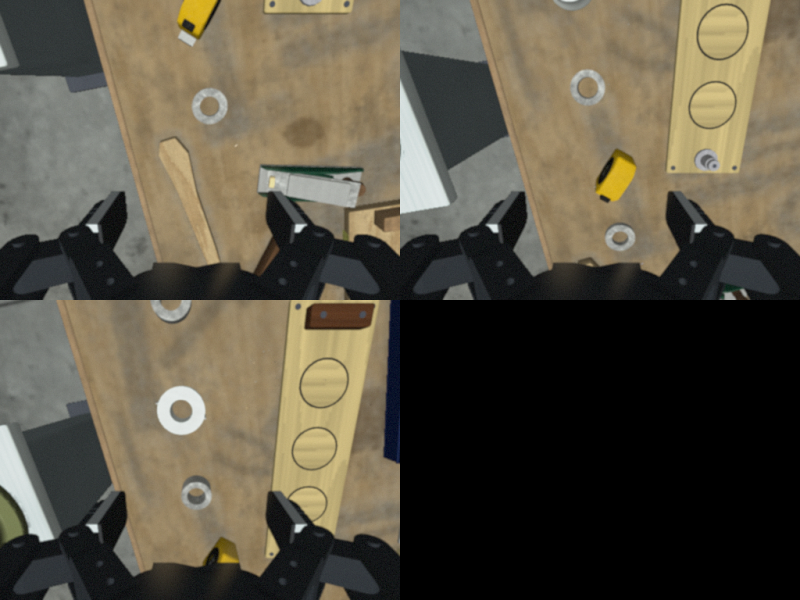

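Wrist panels, in full-image pixels: w1 shows the thin collar at (269,136). w2 shows the tall collar at (240,111), the thin one at (282,303), the spindle-side mark at (399,134) and the middle mark at (413,40). w3 shows the head at (232,141), the tall collar at (252,247), the block-side mark at (415,106) and the middle mark at (402,190).

```bash
cat >> h.py <<'E'
def comp(m,seed,r=60):
    """ellipse of the outer contour containing / nearest seed, hull-based"""
    ks=cv2.findContours(m.astype(np.uint8),cv2.RETR_EXTERNAL,cv2.CHAIN_APPROX_NONE)[0]
    ks=[k for k in ks if len(k)>25]
    k=max(ks,key=lambda k:cv2.pointPolygonTest(k,tuple(map(float,seed)),True))
    return cv2.fitEllipse(cv2.convexHull(k)),cv2.boundingRect(k)
def grey(c):
    h=cv2.cvtColor(c['img'],cv2.COLOR_RGB2HSV); return (h[:,:,1]<45)&(h[:,:,2]>90)
def mark(c,seed,r=42):
    g=cv2.cvtColor(c['img'],cv2.COLOR_RGB2GRAY).astype(int); m=(g<90)
    k=np.zeros(g.shape,np.uint8); cv2.circle(k,tuple(map(int,seed)),r,1,-1)
    return comp(m&(k>0),seed)
E
python3 - <<'E'
from h import *
np.set_printoptions(precision=4,suppress=True)
W={i:pickle.load(open(f'w{i}.pkl','rb')) for i in (1,2,3)}
B={}
for i,s,n in [(2,(399,134),'sp'),(2,(413,40),'mid'),(3,(415,106),'blk'),(3,(402,190),'mid')]:
    e,b=mark(W[i],s); B[i,n]=e[0]; print(n,i,np.array(e[0]),e[1],plane(W[i],*e[0],.012))
print('mid tri',tri(W[2],B[2,'mid'],W[3],B[3,'mid']))
O={}
for i,s,n in [(1,(269,136),'thin'),(2,(282,303),'thin'),(2,(240,111),'tall'),(3,(252,247),'tall'),(3,(232,141),'head')]:
    e,b=comp(grey(W[i]),s); O[i,n]=e[0]; print(n,i,np.array(e[0]),e[1],e[2],b,plane(W[i],*e[0],.02))
print(tri(W[1],O[1,'thin'],W[2],O[2,'thin'])); print(tri(W[2],O[2,'tall'],W[3],O[3,'tall']))
im=W[3]['img'][90:190,180:280]; cv2.imwrite('pics/hd.png',cv2.resize(im,(500,500),interpolation=3)[:,:,::-1])
E
```

```text
Traceback (most recent call last):
  File "h.py", line 41, in mark
    return comp(m&(k>0),seed)
  File "h.py", line 34, in comp
    k=max(ks,key=lambda k:cv2.pointPolygonTest(k,tuple(map(float,seed)),True))
ValueError: max() iterable argument is empty
```

```bash
sed -i 's/m=(g<90)/m=(cv2.morphologyEx(g.astype(np.uint8),cv2.MORPH_BLACKHAT,np.ones((9,9),np.uint8))>35)/' h.py
cat > a.py <<'E'
from h import *
np.set_printoptions(precision=4,suppress=True)
W={i:pickle.load(open(f'w{i}.pkl','rb')) for i in (1,2,3)}
B={}
for i,s,n in [(2,(399,134),'sp'),(2,(413,40),'mid'),(3,(415,106),'blk'),(3,(402,190),'mid')]:
    e,b=mark(W[i],s); B[i,n]=e[0]; print(n,i,np.array(e[0]),e[1],plane(W[i],*e[0],.012))
print('mid tri',tri(W[2],B[2,'mid'],W[3],B[3,'mid']))
O={}
for i,s,n in [(1,(269,136),'thin'),(2,(282,303),'thin'),(2,(240,111),'tall'),(3,(252,247),'tall'),(3,(232,141),'head')]:
    e,b=comp(grey(W[i]),s); O[i,n]=e[0]; print(n,i,np.array(e[0]),e[1],e[2],b,plane(W[i],*e[0],.02))
print(tri(W[1],O[1,'thin'],W[2],O[2,'thin'])); print(tri(W[2],O[2,'tall'],W[3],O[3,'tall']))
im=W[3]['img'][90:190,180:280]; cv2.imwrite('pics/hd.png',cv2.resize(im,(500,500),interpolation=3)[:,:,::-1])
E
python3 a.py
```

```text
sp 2 [399.5556 133.923 ] (57.81319808959961, 66.41949462890625) [ 0.6094 -0.0628  0.012 ]
mid 2 [412.5353  40.1648] (64.31574249267578, 76.59351348876953) [0.6274 0.036  0.012 ]
blk 3 [414.3682 105.6503] (59.69572067260742, 69.58646392822266) [0.6454 0.1341 0.012 ]
mid 3 [402.0175 189.7278] (53.27142333984375, 61.897239685058594) [0.6274 0.0353 0.012 ]
mid tri (array([0.6266, 0.0359, 0.0135]), np.float64(2.9087160846313524e-05))
thin 1 [268.1768 135.2725] (46.03395462036133, 47.279273986816406) 25.683835983276367 (245, 112, 47, 48) [ 0.4363 -0.2707  0.02  ]
thin 2 [281.3514 303.0572] (36.359413146972656, 39.04762268066406) 91.22815704345703 (262, 285, 40, 37) [ 0.4369 -0.2627  0.02  ]
tall 2 [239.7614 111.6726] (44.777130126953125, 46.64146041870117) 164.06884765625 (218, 89, 45, 46) [ 0.4289 -0.0039  0.02  ]
tall 3 [250.6841 247.7696] (38.554527282714844, 43.263206481933594) 160.54872131347656 (232, 226, 39, 43) [ 0.4285 -0.005   0.02  ]
head 3 [231.2542 140.8169] (63.21295166015625, 64.98214721679688) 119.59716033935547 (199, 109, 65, 65) [0.4312 0.1337 0.02  ]
(array([ 0.4367, -0.2721,  0.0076]), np.float64(9.250849090124011e-05))
(array([ 0.4289, -0.0038,  0.0225]), np.float64(0.00019444055386947406))
```

View pics/hd.png

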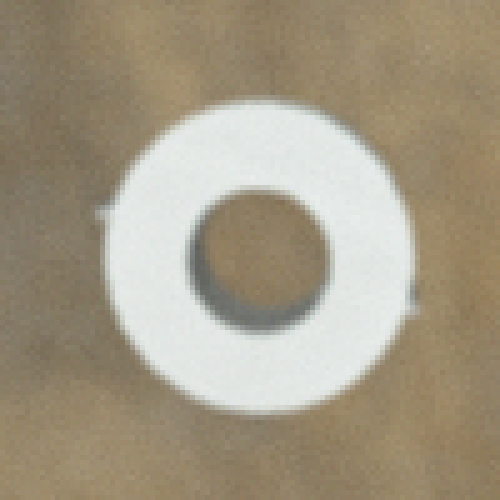

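The crop shows the head's knives at (100,212) and (413,303), about the centre (258,255). Its knife axis is at about −26° in the world, so the gripper must yaw by +74°.

Run:
```python
from h import *
W=pickle.load(open('w3.pkl','rb'))
e=comp(grey(W),(232,141))[0]
P=plane(W,*e[0],.04); print(P, [plane(W,180+u/5,90+v/5,.035) for u,v in [(100,212),(415,303)]])
s=robot.read_state(); print(s['q']); go([P[0],P[1],.15])
```

```text
[0.4328523 0.1358263 0.04     ] [array([0.40037223, 0.15054865, 0.035     ]), array([0.46527746, 0.11818505, 0.035     ])]
[ 1.25012488e+01  2.84995009e+00 -2.10878425e+01  6.61011554e+01
 -4.24094666e-02  1.12967416e+02]
move units [ 0.133 -0.088  0.324]
```

Emit:
carry_out --motion '[[[0.133, -0.088, 0.2, 0, 0, -0.411], [0.133, -0.088, 0.2, 0, 0, -0.411], [0.133, -0.088, 0.2, 0, 0, -0.411], [0.133, -0.088, 0.2, 0, 0, -0.411], [0.133, -0.088, 0.2, 0, 0, -0.82], [0.133, -0.088, 0.2, 0, 0, -0.82], [0.133, -0.088, 0.2, 0, 0, -0.82], [0.133, -0.088, 0.2, 0, 0, -0.82], [0.133, -0.088, 0.2, 0, 0, -0.82], [0.133, -0.088, 0.2, 0, 0, -0.82]]]'

```text
t: 3.37
ee_pos: [0.4329, 0.1353, 0.1813]
tool_rot: [[-0.878, 0.478, 0.0], [0.478, 0.878, -0.0], [-0.0, -0.0, -1.0]]
ft_force: [0.1, 0.6, -0.4]
opening: 0.0853
gripper_force: 0.0
```

Run:
```python
from h import *
np.set_printoptions(precision=4,suppress=True)
c=keep('w4'); W=pickle.load(open('w3.pkl','rb'))
s=robot.read_state(); print(s['q'],s['tool_rot'][:,0])
e0=comp(grey(W),(232,141))[0]
e=comp(grey(c),proj(c,[.4329,.1358,.04])); print(e)
print(tri(W,e0[0],c,e[0][0]), plane(c,*e[0][0],.04)); go([.4329,.1358,.015])
```

```text
[ 17.3872   3.9007 -26.651   59.4568  -0.0293  45.6409] [-0.8809  0.4734 -0.0003]
(((250.28843688964844, 178.88490295410156), (69.98361206054688, 75.22130584716797), 177.63658142089844), (215, 140, 71, 78))
(array([0.4322, 0.135 , 0.0318]), np.float64(4.663900892711135e-05)) [0.4304 0.136  0.04  ]
move units [0.001 0.002 0.665]
```

View pics/w4.png

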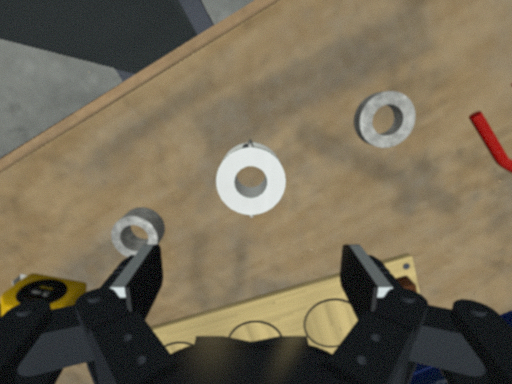

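The picture shows the head's top centred at (251,181) between the open fingers, its knives along the tool's x, with the tall collar at (137,232) and the thick collar at (387,119). Descending.

Run:
```python
from h import *
np.set_printoptions(precision=4,suppress=True)
q=[]
for i,s in ((3,(255,115)),(4,(251,155))):
    c=pickle.load(open(f'w{i}.pkl','rb')); h=cv2.cvtColor(c['img'],cv2.COLOR_RGB2HSV)
    m=(h[:,:,1]<45)&(h[:,:,2]>205); p=proj(c,[.4325,.1355,.04]); e,b=comp(m,p); print(e,b); q+=[c,e[0]]
print(tri(*q))
```

```text
((231.43466186523438, 141.0020294189453), (60.1024284362793, 61.4656867980957), 135.6332550048828) (202, 111, 61, 61)
((250.39794921875, 180.58856201171875), (66.51464080810547, 68.25985717773438), 93.56353759765625) (217, 147, 68, 68)
(array([0.4327, 0.135 , 0.0365]), np.float64(0.00037432291937865156))
```

Emit:
carry_out --motion '[[[0, 0, 0.15, 0, 0, 0], [0, 0, 0.3, 0, 0, 0], [0, 0, 0.45, 0, 0, 0], [0, 0, 0.56, 0, 0, 0], [0, 0, 0.62, 0, 0, 0], [0, 0, 0.66, 0, 0, 0], [0, 0, 0.69, 0, 0, 0], [0, 0, 0.69, 0, 0, 0]]]'

```text
t: 4.08
ee_pos: [0.4323, 0.1367, 0.0081]
tool_rot: [[-0.876, 0.483, -0.001], [0.483, 0.876, -0.0], [0.001, -0.001, -1.0]]
ft_force: [-1.4, 0.1, -0.4]
opening: 0.0853
gripper_force: 0.0
```

Emit:
carry_out --motion '[[[0, 0, 0, 0, 0, 0], [0, 0, 0, 0, 0, 0], [0, 0, 0, 0, 0, 0], [0, 0, 0, 0, 0, 0], [0, 0, 0, 0, 0, 0], [0, 0, 0, 0, 0, 0]]]' --grip 1 --grip_force 60

```text
t: 4.58
ee_pos: [0.4334, 0.1372, 0.0106]
tool_rot: [[-0.877, 0.481, 0.002], [0.481, 0.877, -0.001], [-0.002, -0.0, -1.0]]
ft_force: [-4.2, -4.6, 9.5]
opening: 0.0632
gripper_force: 62.8
```

Run:
```python
from h import *
s=robot.read_state(); print(s['opening'],s['gripper_force'],s['ft_force'])
R=np.array(s['tool_rot']); 
for p in ([.4323,.1367,.10],[.627,.0355,.10],[.627,.0355,.021]): go(p)
```

```text
0.06316879085872464 62.783048163037165 [-4.20919158 -4.55928157  9.48789415]
move units [ 0.002 -0.004 -0.357]
move units [-0.875  0.015 -0.355]
move units [-0.875  0.015 -0.039]
```

Emit:
carry_out --motion '[[[0, 0, -0.06, 0, 0, 0], [0, 0, -0.15, 0, 0, 0], [0, 0, -0.26, 0, 0, 0], [0, 0, -0.36, 0, 0, 0], [0, 0, -0.36, 0, 0, 0]]]'

```text
t: 5.0
ee_pos: [0.4361, 0.1389, 0.104]
tool_rot: [[-0.877, 0.48, 0.008], [0.48, 0.877, 0.003], [-0.006, 0.006, -1.0]]
ft_force: [2.5, 0.4, -3.0]
opening: 0.0633
gripper_force: 67.1
```

Run:
```python
from h import *
s=robot.read_state(); print(s['opening'],s['gripper_force'],s['ft_force'],s['ee_pos'])
c=keep('w5'); t=snap('top'); 
a=cv2.resize(t['img'][130:260,140:300],(480,390)); b=c['img']
cv2.imwrite('pics/v5.png',np.hstack([cv2.resize(b,(400,300)),cv2.resize(a,(369,300))])[:,:,::-1])
go([.627,.0355,.10])
```

```text
0.06326701682932043 67.14280680811498 [ 2.45056774  0.43253688 -2.99737213] [0.43608291 0.13892012 0.10398658]
move units [-0.876  0.011  0.002]
```

View pics/v5.png

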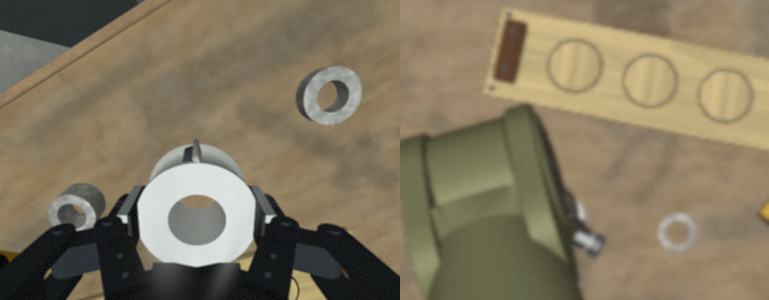

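Left panel: the head is held level, its top centred at full-image pixel (252,275). Right panel: the arm is over the pick place and the board is clear.

Run:
```python
from h import *
np.set_printoptions(precision=4,suppress=True)
s=robot.read_state(); c=pickle.load(open('w5.pkl','rb'))
h=cv2.cvtColor(c['img'],cv2.COLOR_RGB2HSV); m=(h[:,:,1]<45)&(h[:,:,2]>205)
e,b=comp(m,(252,290)); print(e,b)
R=np.array(s['tool_rot'])
for uv in ((252,275),): 
    P=plane(c,*uv,s['ee_pos'][2]+.029); print(s['ee_pos'],R.T@(P-s['ee_pos']))
```

```text
((251.96583557128906, 276.80902099609375), (135.08270263671875, 154.1231689453125), 90.56417846679688) (177, 209, 149, 132)
[0.4337 0.1381 0.0999] [-0.0018  0.0024 -0.029 ]
```

Emit:
carry_out --motion '[[[-0.16, 0, 0, 0, 0, 0], [-0.32, 0, 0, 0, 0, 0], [-0.48, 0, 0, 0, 0, 0], [-0.62, 0, 0, 0, 0, 0], [-0.74, 0.01, 0, 0, 0, 0], [-0.82, 0.01, 0, 0, 0, 0], [-0.876, 0.011, 0, 0, 0, 0], [-0.876, 0.011, 0, 0, 0, 0], [-0.876, 0.011, 0, 0, 0, 0], [-0.876, 0.011, 0, 0, 0, 0]]]'

```text
t: 5.93
ee_pos: [0.624, 0.0353, 0.097]
tool_rot: [[-0.877, 0.48, -0.004], [0.48, 0.877, 0.0], [0.003, -0.002, -1.0]]
ft_force: [-1.7, -0.3, -4.7]
opening: 0.063
gripper_force: 67.3
```

Run:
```python
from h import *
np.set_printoptions(precision=4,suppress=True)
s=robot.read_state(); print(s['ee_pos'],s['tool_rot']); go([.627,.0355,.022])
```

```text
[0.624  0.0353 0.097 ] [[-0.8774  0.4798 -0.0037]
 [ 0.4798  0.8774  0.0002]
 [ 0.0033 -0.0016 -1.    ]]
move units [-0.011  0.007  0.3  ]
```

Emit:
carry_out --motion '[[[-0.01, 0, 0.1, 0, 0, 0], [-0.01, 0, 0.18, 0, 0, 0], [-0.01, 0, 0.23, 0, 0, 0], [-0.01, 0, 0.26, 0, 0, 0], [-0.01, 0, 0.28, 0, 0, 0], [-0.01, 0, 0.29, 0, 0, 0], [-0.01, 0, 0.295, 0, 0, 0], [-0.01, 0, 0.295, 0, 0, 0]]]'

```text
t: 6.6
ee_pos: [0.6287, 0.034, 0.0256]
tool_rot: [[-0.877, 0.48, 0.001], [0.48, 0.877, 0.0], [-0.001, 0.001, -1.0]]
ft_force: [1.4, 0.3, -4.0]
opening: 0.0629
gripper_force: 67.3
```

Emit:
carry_out --motion '[[[0, 0, 0.005, 0, 0, 0], [0, 0, 0.01, 0, 0, 0], [0, 0, 0.014, 0, 0, 0], [0, 0, 0.014, 0, 0, 0]]]'

```text
t: 6.93
ee_pos: [0.6286, 0.0342, 0.0229]
tool_rot: [[-0.877, 0.48, 0.001], [0.48, 0.877, 0.001], [-0.001, 0.001, -1.0]]
ft_force: [-2.7, 0.6, 5.2]
opening: 0.0629
gripper_force: 67.9
```

Touching with 5 N up. I'll release, then rise.

Emit:
carry_out --motion '[[[0, 0, 0, 0, 0, 0], [0, 0, 0, 0, 0, 0], [0, 0, 0, 0, 0, 0], [0, 0, 0, 0, 0, 0], [0, 0, 0, 0, 0, 0]]]' --grip 0

```text
t: 7.35
ee_pos: [0.6284, 0.0338, 0.0216]
tool_rot: [[-0.877, 0.48, 0.0], [0.48, 0.877, -0.0], [-0.0, 0.0, -1.0]]
ft_force: [0.4, -0.1, 0.1]
opening: 0.0856
gripper_force: 0.0
```

Emit:
carry_out --motion '[[[0, 0, -0.05, 0, 0, 0], [0, 0, -0.15, 0, 0, 0], [0, 0, -0.3, 0, 0, 0], [0, 0, -0.45, 0, 0, 0], [0, 0, -0.6, 0, 0, 0], [0, 0, -0.6, 0, 0, 0]]]'

```text
t: 7.85
ee_pos: [0.6329, 0.0341, 0.1812]
tool_rot: [[-0.877, 0.48, 0.013], [0.48, 0.877, 0.001], [-0.011, 0.007, -1.0]]
ft_force: [1.5, -0.1, -0.1]
opening: 0.0855
gripper_force: 0.0
```

Run:
```python
from h import *
np.set_printoptions(precision=4,suppress=True)
c=keep('w6'); s=robot.read_state(); print(s['q'],s['ee_pos'],s['opening'])
h=cv2.cvtColor(c['img'],cv2.COLOR_RGB2HSV); m=(h[:,:,1]<45)&(h[:,:,2]>205)
e,b=comp(m,proj(c,[.627,.0355,.052])); print(e,b,plane(c,*e[0],.052))
go([.429,-.004,.17])
```

```text
[ 3.0813 22.3692 -3.5263 63.5437 -0.0013 31.7653] [0.6317 0.034  0.1778] 0.08533374179811236
((248.04132080078125, 178.74911499023438), (70.99059295654297, 72.8632583618164), 96.53370666503906) (212, 143, 73, 73) [0.6283 0.0346 0.052 ]
move units [ 0.639 -0.523  0.023]
```

View pics/w6.png

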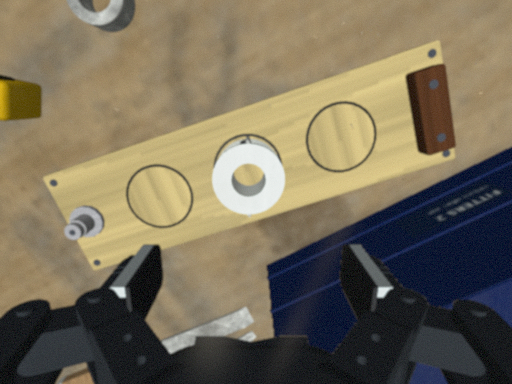

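The head stands upright on the middle mark at (248,179), within about 2 mm. Next is the tall collar, yawing back.

Emit:
carry_out --motion '[[[0.12, -0.1, 0, 0, 0, 0.08], [0.25, -0.2, 0, 0, 0, 0.16], [0.38, -0.31, 0, 0, 0, 0.24], [0.5, -0.41, 0, 0, 0, 0.32], [0.58, -0.48, 0, 0, 0, 0.4], [0.639, -0.523, 0, 0, 0, 0.48], [0.639, -0.523, 0, 0, 0, 0.56], [0.639, -0.523, 0, 0, 0, 0.64], [0.639, -0.523, 0, 0, 0, 0.72], [0.639, -0.523, 0, 0, 0, 0.8]]]'

```text
t: 8.73
ee_pos: [0.4246, -0.0042, 0.1714]
tool_rot: [[0.185, 0.983, -0.0], [0.983, -0.185, -0.0], [-0.0, -0.0, -1.0]]
ft_force: [0.1, 1.3, -0.1]
opening: 0.085
gripper_force: 0.0
```

Run:
```python
from h import *
np.set_printoptions(precision=4,suppress=True)
c=keep('w7'); s=robot.read_state(); print(s['q'],s['ee_pos'],s['tool_rot'][:,0])
e,b=comp(grey(c),proj(c,[.429,-.004,.03])); print(e,b,plane(c,*e[0],.02))
W=pickle.load(open('w3.pkl','rb')); e3=comp(grey(W),(252,247))[0]; print(tri(W,e3[0],c,e[0]))
p=plane(c,*e[0],.02); go([p[0],p[1],.01])
```

```text
[ -0.5716   1.2326 -30.8446  57.9587  -0.0015 100.4087] [ 0.4247 -0.0042  0.1713] [ 0.1905  0.9817 -0.0001]
((255.75340270996094, 178.55294799804688), (50.55403137207031, 52.98146057128906), 166.90281677246094) (231, 153, 51, 52) [ 0.429  -0.0048  0.02  ]
(array([ 0.4289, -0.0044,  0.0214]), np.float64(0.0004159171270630826))
move units [0.001 0.018 0.645]
```

Emit:
carry_out --motion '[[[0, 0.018, 0.15, 0, 0, 0], [0, 0.018, 0.3, 0, 0, 0], [0, 0.018, 0.44, 0, 0, 0], [0, 0.018, 0.54, 0, 0, 0], [0, 0.018, 0.6, 0, 0, 0], [0, 0.018, 0.64, 0, 0, 0], [0, 0.018, 0.67, 0, 0, 0], [0, 0.018, 0.67, 0, 0, 0]]]'

```text
t: 9.45
ee_pos: [0.4283, -0.005, 0.0027]
tool_rot: [[0.177, 0.984, -0.003], [0.984, -0.177, -0.0], [-0.001, -0.003, -1.0]]
ft_force: [-0.4, -0.3, -0.3]
opening: 0.0855
gripper_force: 0.0
```

Emit:
carry_out --motion '[[[0, 0, 0, 0, 0, 0], [0, 0, 0, 0, 0, 0], [0, 0, 0, 0, 0, 0], [0, 0, 0, 0, 0, 0], [0, 0, 0, 0, 0, 0], [0, 0, 0, 0, 0, 0], [0, 0, 0, 0, 0, 0]]]' --grip 1 --grip_force 50

```text
t: 10.03
ee_pos: [0.4307, -0.005, 0.0052]
tool_rot: [[0.179, 0.984, 0.002], [0.984, -0.179, 0.0], [0.0, 0.002, -1.0]]
ft_force: [-1.2, 0.3, 6.0]
opening: 0.047
gripper_force: 50.9
```

Emit:
carry_out --motion '[[[0, 0, -0.05, 0, 0, 0], [0, 0, -0.15, 0, 0, 0], [0, 0, -0.27, 0, 0, 0], [0, 0, -0.4, 0, 0, 0], [0, 0, -0.4, 0, 0, 0], [0, 0, -0.4, 0, 0, 0]]]'

```text
t: 10.53
ee_pos: [0.4318, -0.005, 0.1062]
tool_rot: [[0.179, 0.984, 0.005], [0.984, -0.179, -0.0], [0.001, 0.005, -1.0]]
ft_force: [-0.3, -0.8, -1.9]
opening: 0.0474
gripper_force: 52.6
```

```bash
cat >> h.py <<'E'
def held(name,dz):
    """held ring's centre in tool axes; its top stands dz above the TCP"""
    np.set_printoptions(precision=4,suppress=True)
    c=keep(name); s=robot.read_state(); R=np.array(s['tool_rot']); p=proj(c,s['ee_pos']-R[:,2]*dz)
    h=cv2.cvtColor(c['img'],cv2.COLOR_RGB2HSV); m=((h[:,:,1]<60)&(h[:,:,2]>60)&(h[:,:,2]<100))|grey(c)
    P=R.T@(plane(c,*p,s['ee_pos'][2]+dz)-s['ee_pos'])
    print(s['ee_pos'],s['opening'],'expected centre px',p); return c,p
E
python3 - <<'E'
from h import *
c,p=held('w8',.025)
go([.6094,-.0628,.10])
u,v=map(int,p); cv2.imwrite('pics/h8.png',cv2.resize(c['img'][v-80:v+80,u-100:u+100],(600,480))[:,:,::-1])
E
```

```text
[ 0.4303 -0.005   0.1046] 0.04703342042222725 expected centre px [248.7693 273.1955]
move units [-0.099  0.746  0.02 ]
```

View pics/h8.png

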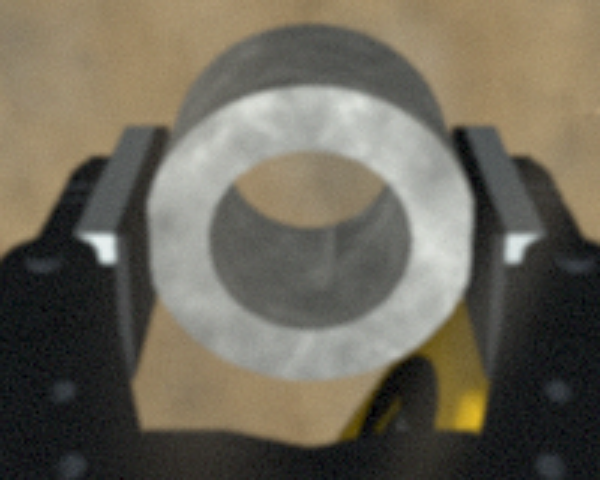

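The collar is held level and centred, with its centre at about (310,235) in the crop against (300,240) expected. Carrying it to the spindle-side mark.

Emit:
carry_out --motion '[[[-0.02, 0.15, 0, 0, 0, 0], [-0.04, 0.3, 0, 0, 0, 0], [-0.06, 0.45, 0, 0, 0, 0], [-0.08, 0.58, 0, 0, 0, 0], [-0.09, 0.68, 0, 0, 0, 0], [-0.099, 0.746, 0, 0, 0, 0], [-0.099, 0.746, 0, 0, 0, 0], [-0.099, 0.746, 0, 0, 0, 0], [-0.099, 0.746, 0, 0, 0, 0]]]'

```text
t: 11.33
ee_pos: [0.6067, -0.0624, 0.1022]
tool_rot: [[0.179, 0.984, -0.004], [0.984, -0.179, 0.0], [-0.0, -0.004, -1.0]]
ft_force: [0.6, 0.8, -2.1]
opening: 0.0473
gripper_force: 52.6
```

```bash
python3 -c "
from h import *
s=robot.read_state(); print(s['ee_pos']); go([.6094,-.0628,.0185])"
```

```text
[ 0.60674505 -0.06239126  0.10220174]
move units [0.    0.012 0.335]
```

Emit:
carry_out --motion '[[[0, 0.005, 0.12, 0, 0, 0], [0, 0.005, 0.2, 0, 0, 0], [0, 0.005, 0.26, 0, 0, 0], [0, 0.005, 0.29, 0, 0, 0], [0, 0.005, 0.31, 0, 0, 0], [0, 0.005, 0.325, 0, 0, 0], [0, 0.005, 0.335, 0, 0, 0], [0, 0.005, 0.34, 0, 0, 0], [0, 0.005, 0.34, 0, 0, 0]]]'

```text
t: 12.08
ee_pos: [0.6104, -0.0629, 0.0196]
tool_rot: [[0.179, 0.984, 0.001], [0.984, -0.179, -0.0], [0.0, 0.001, -1.0]]
ft_force: [0.2, -1.0, -2.1]
opening: 0.0471
gripper_force: 52.6
```

Emit:
carry_out --motion '[[[0, 0, 0.005, 0, 0, 0], [0, 0, 0.01, 0, 0, 0], [0, 0, 0.014, 0, 0, 0], [0, 0, 0.014, 0, 0, 0]]]'

```text
t: 12.42
ee_pos: [0.6107, -0.063, 0.0173]
tool_rot: [[0.179, 0.984, 0.002], [0.984, -0.179, -0.0], [0.0, 0.002, -1.0]]
ft_force: [-3.6, 0.6, 10.3]
opening: 0.0467
gripper_force: 53.8
```

Touching. I'll release, rise, and go on toward the thick collar at (0.446, 0.277).

Emit:
carry_out --motion '[[[0, 0, -0.004, 0, 0, 0], [0, 0, -0.004, 0, 0, 0], [0, 0, -0.004, 0, 0, 0], [0, 0, -0.004, 0, 0, 0], [0, 0, -0.004, 0, 0, 0]]]' --grip 0

```text
t: 12.83
ee_pos: [0.61, -0.0629, 0.0164]
tool_rot: [[0.179, 0.984, -0.0], [0.984, -0.179, 0.0], [0.0, -0.0, -1.0]]
ft_force: [-0.1, 0.1, 0.3]
opening: 0.085
gripper_force: 0.0
```

Emit:
carry_out --motion '[[[0, 0, -0.05, 0, 0, 0], [0, 0, -0.15, 0, 0, 0], [0, 0, -0.3, 0, 0, 0], [0, 0, -0.45, 0, 0, 0], [0, 0, -0.6, 0, 0, 0], [0, 0, -0.64, 0, 0, 0], [0, 0, -0.64, 0, 0, 0]]]'

```text
t: 13.42
ee_pos: [0.6129, -0.0632, 0.1819]
tool_rot: [[0.179, 0.984, 0.008], [0.984, -0.179, -0.001], [0.001, 0.008, -1.0]]
ft_force: [0.6, 1.1, -0.4]
opening: 0.0851
gripper_force: 0.0
```

Run:
```python
from h import *
np.set_printoptions(precision=4,suppress=True)
c=keep('w9'); s=robot.read_state(); print(s['ee_pos'],s['opening'])
e,b=comp(grey(c),proj(c,[.61,-.063,.042])); print(e,b,plane(c,*e[0],.036))
go([.447,.276,.18])
```

```text
[ 0.6114 -0.0631  0.1791] 0.0857289669731412
((247.57225036621094, 180.02850341796875), (49.992435455322266, 52.392555236816406), 164.35914611816406) (223, 155, 50, 52) [ 0.6106 -0.0625  0.036 ]
move units [ 1.217 -0.89  -0.007]
```

View pics/w9.png

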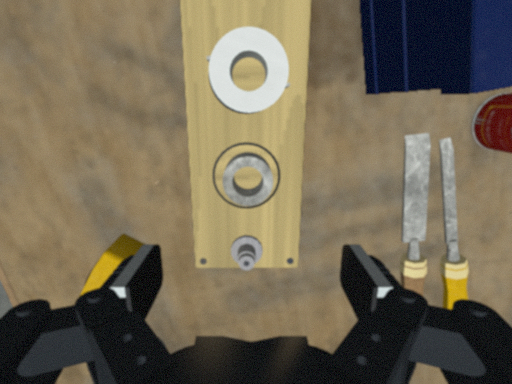

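The tall collar is upright and inside its ring at (248,180), at (0.6106, −0.0625). Now to the thick collar.

Emit:
carry_out --motion '[[[0.11, -0.08, 0, 0, 0, 0], [0.24, -0.18, 0, 0, 0, 0], [0.37, -0.27, 0, 0, 0, 0], [0.5, -0.37, 0, 0, 0, 0], [0.61, -0.445, 0, 0, 0, 0]]]'

```text
t: 13.88
ee_pos: [0.5247, 0.1085, 0.1746]
tool_rot: [[0.179, 0.984, -0.004], [0.984, -0.179, -0.0], [-0.001, -0.004, -1.0]]
ft_force: [0.6, 0.2, -0.1]
opening: 0.0855
gripper_force: 0.0
```

Emit:
carry_out --motion '[[[0.13, -0.095, 0, 0, 0, 0], [0.25, -0.19, 0, 0, 0, 0], [0.37, -0.28, 0, 0, 0, 0], [0.48, -0.35, 0, 0, 0, 0], [0.56, -0.41, 0, 0, 0, 0], [0.607, -0.445, 0, 0, 0, 0], [0.607, -0.445, 0, 0, 0, 0], [0.607, -0.445, 0, 0, 0, 0]]]'

```text
t: 14.55
ee_pos: [0.4443, 0.276, 0.175]
tool_rot: [[0.177, 0.984, -0.002], [0.984, -0.177, -0.002], [-0.002, -0.002, -1.0]]
ft_force: [0.7, -0.6, 0.0]
opening: 0.0851
gripper_force: 0.0
```

Run:
```python
from h import *
np.set_printoptions(precision=4,suppress=True)
c=keep('w10'); s=robot.read_state(); print(s['ee_pos'],s['q'])
e,b=comp(grey(c),proj(c,[.447,.276,.02])); print(e,b,plane(c,*e[0],.014))
W=pickle.load(open('w4.pkl','rb')); e4,b4=comp(grey(W),(387,100)); print(e4,tri(W,e4[0],c,e[0]))
p=plane(c,*e[0],.014); go([p[0],p[1],.005])
```

```text
[0.4448 0.2755 0.1753] [ 31.7878  11.6018 -18.4811  60.056   -0.0303 132.0628]
((253.426513671875, 172.59300231933594), (53.627716064453125, 54.623680114746094), 177.1997528076172) (227, 145, 54, 55) [0.4469 0.2795 0.014 ]
((385.6888732910156, 118.26895141601562), (56.14118576049805, 60.667537689208984), 57.71802520751953) (array([0.4463, 0.2802, 0.0156]), np.float64(0.0015105909171236082))
move units [0.019 0.006 0.681]
```

Emit:
carry_out --motion '[[[0.019, 0.006, 0.15, 0, 0, 0], [0.019, 0.006, 0.3, 0, 0, 0], [0.019, 0.006, 0.44, 0, 0, 0], [0.019, 0.006, 0.55, 0, 0, 0], [0.019, 0.006, 0.62, 0, 0, 0], [0.019, 0.006, 0.66, 0, 0, 0], [0.019, 0.006, 0.685, 0, 0, 0], [0.019, 0.006, 0.685, 0, 0, 0]]]'

```text
t: 15.27
ee_pos: [0.4476, 0.2795, 0.0044]
tool_rot: [[0.18, 0.984, -0.001], [0.984, -0.18, -0.001], [-0.001, -0.001, -1.0]]
ft_force: [-0.6, -0.3, -1.0]
opening: 0.0853
gripper_force: 0.0
```

Emit:
carry_out --motion '[[[0, 0, 0, 0, 0, 0], [0, 0, 0, 0, 0, 0], [0, 0, 0, 0, 0, 0], [0, 0, 0, 0, 0, 0], [0, 0, 0, 0, 0, 0], [0, 0, 0, 0, 0, 0], [0, 0, 0, 0, 0, 0]]]' --grip 1

```text
t: 15.85
ee_pos: [0.4489, 0.2812, 0.0071]
tool_rot: [[0.179, 0.984, 0.002], [0.984, -0.179, 0.001], [0.002, 0.002, -1.0]]
ft_force: [-1.3, -1.2, 7.7]
opening: 0.0507
gripper_force: 51.5
```

Emit:
carry_out --motion '[[[0, 0, -0.05, 0, 0, 0], [0, 0, -0.15, 0, 0, 0], [0, 0, -0.27, 0, 0, 0], [0, 0, -0.4, 0, 0, 0], [0, 0, -0.4, 0, 0, 0], [0, 0, -0.4, 0, 0, 0]]]'

```text
t: 16.35
ee_pos: [0.4497, 0.2818, 0.1079]
tool_rot: [[0.179, 0.984, 0.005], [0.984, -0.179, 0.003], [0.004, 0.004, -1.0]]
ft_force: [0.7, -0.4, -1.9]
opening: 0.0504
gripper_force: 53.4
```

Run:
```python
from h import *
c,p=held('w11',.015); print(proj(c,robot.read_state()['ee_pos']+[0,0,.015]))
go([.6454,.1341,.10])
u,v=map(int,p); cv2.imwrite('pics/h11.png',cv2.resize(c['img'][v-80:v+80,u-100:u+100],(600,480))[:,:,::-1])
```

```text
[0.4483 0.281  0.1061] 0.05080067091409209 expected centre px [249.3475 263.189 ]
[249.3951 263.1498]
move units [-0.437  0.881  0.025]
```

View pics/h11.png

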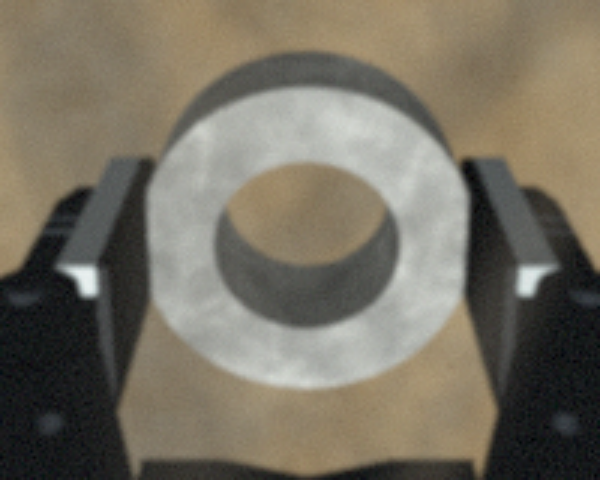

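Held level and centred, at (307,238) in the crop against (300,240) expected. Checking clearance to the toolbox while carrying.

Run:
```python
from h import *
c=snap('top')
for uv in ((140,127),(200,127),(262,126)):print([plane(c,*uv,z) for z in (0,.12)])
```

```text
[array([7.40106245e-01, 3.67715676e-01, 2.22044605e-16]), array([0.70478436, 0.33318087, 0.12      ])]
[array([0.7437894 , 0.18394598, 0.        ]), array([0.70811661, 0.16691937, 0.12      ])]
[array([ 0.75076995, -0.00616244,  0.        ]), array([ 0.7144321 , -0.00507695,  0.12      ])]
```

Emit:
carry_out --motion '[[[-0.07, 0.14, 0, 0, 0, 0], [-0.14, 0.28, 0, 0, 0, 0], [-0.21, 0.42, 0, 0, 0, 0], [-0.28, 0.56, 0, 0, 0, 0], [-0.34, 0.69, 0, 0, 0, 0], [-0.39, 0.79, 0, 0, 0, 0], [-0.42, 0.85, 0, 0, 0, 0], [-0.437, 0.881, 0, 0, 0, 0], [-0.437, 0.881, 0, 0, 0, 0], [-0.437, 0.881, 0, 0, 0, 0]]]'

```text
t: 17.28
ee_pos: [0.6436, 0.1338, 0.1037]
tool_rot: [[0.179, 0.984, -0.003], [0.984, -0.179, -0.0], [-0.001, -0.003, -1.0]]
ft_force: [-0.0, 0.2, -2.7]
opening: 0.0505
gripper_force: 53.6
```

```bash
python3 -c "
from h import *
s=robot.read_state(); print(s['ee_pos'],s['ft_force']); go([.6454,.1341,.022])"
```

```text
[0.64355982 0.13380381 0.10373969] [-0.03351166  0.21046348 -2.66963682]
move units [0.003 0.008 0.327]
```

Emit:
carry_out --motion '[[[0, 0.003, 0.12, 0, 0, 0], [0, 0.003, 0.2, 0, 0, 0], [0, 0.003, 0.26, 0, 0, 0], [0, 0.003, 0.29, 0, 0, 0], [0, 0.003, 0.31, 0, 0, 0], [0, 0.003, 0.325, 0, 0, 0], [0, 0.003, 0.333, 0, 0, 0], [0, 0.003, 0.338, 0, 0, 0], [0, 0.003, 0.338, 0, 0, 0]]]'

```text
t: 18.03
ee_pos: [0.6462, 0.1338, 0.0214]
tool_rot: [[0.179, 0.984, 0.001], [0.984, -0.179, 0.0], [0.0, 0.001, -1.0]]
ft_force: [0.2, 0.6, -1.9]
opening: 0.0506
gripper_force: 53.5
```

Emit:
carry_out --motion '[[[0, 0, 0.005, 0, 0, 0], [0, 0, 0.01, 0, 0, 0], [0, 0, 0.014, 0, 0, 0], [0, 0, 0.014, 0, 0, 0]]]'

```text
t: 18.37
ee_pos: [0.6464, 0.1336, 0.0192]
tool_rot: [[0.179, 0.984, 0.002], [0.984, -0.179, 0.0], [0.001, 0.002, -1.0]]
ft_force: [-3.5, -1.0, 9.1]
opening: 0.0503
gripper_force: 54.7
```

Emit:
carry_out --motion '[[[0, 0, -0.004, 0, 0, 0], [0, 0, -0.004, 0, 0, 0], [0, 0, -0.004, 0, 0, 0], [0, 0, -0.004, 0, 0, 0], [0, 0, -0.004, 0, 0, 0]]]' --grip 0

```text
t: 18.78
ee_pos: [0.6458, 0.1336, 0.0182]
tool_rot: [[0.179, 0.984, -0.0], [0.984, -0.179, -0.0], [-0.0, -0.0, -1.0]]
ft_force: [-1.3, 0.3, -0.7]
opening: 0.0855
gripper_force: 0.0
```

Emit:
carry_out --motion '[[[0, 0, -0.05, 0, 0, 0], [0, 0, -0.15, 0, 0, 0], [0, 0, -0.3, 0, 0, 0], [0, 0, -0.45, 0, 0, 0], [0, 0, -0.6, 0, 0, 0], [0, 0, -0.64, 0, 0, 0], [0, 0, -0.64, 0, 0, 0]]]'

```text
t: 19.37
ee_pos: [0.6486, 0.1342, 0.184]
tool_rot: [[0.179, 0.984, 0.008], [0.984, -0.179, 0.002], [0.003, 0.008, -1.0]]
ft_force: [0.4, 0.3, -0.4]
opening: 0.0853
gripper_force: 0.0
```

Run:
```python
from h import *
np.set_printoptions(precision=4,suppress=True)
c=keep('w12'); s=robot.read_state(); print(s['ee_pos'],s['opening'])
e,b=comp(grey(c),proj(c,[.646,.134,.03])); print(e,b,plane(c,*e[0],.028))
go([.4367,-.2715,.18])
```

```text
[0.6472 0.1339 0.181 ] 0.08558621625886813
((247.68695068359375, 181.1732635498047), (53.098445892333984, 54.74640655517578), 174.23095703125) (221, 154, 54, 54) [0.6457 0.1316 0.028 ]
move units [-1.746 -0.538 -0.001]
```

The thick collar measures at (0.6457, 0.132), which is on its mark. Now to the thin collar.

Emit:
carry_out --motion '[[[-0.12, -0.04, 0, 0, 0, 0], [-0.27, -0.083, 0, 0, 0, 0], [-0.42, -0.13, 0, 0, 0, 0], [-0.57, -0.176, 0, 0, 0, 0], [-0.72, -0.22, 0, 0, 0, 0], [-0.873, -0.269, 0, 0, 0, 0]]]'

```text
t: 19.92
ee_pos: [0.5382, -0.0702, 0.1763]
tool_rot: [[0.178, 0.984, -0.003], [0.984, -0.178, 0.0], [-0.0, -0.003, -1.0]]
ft_force: [0.9, -0.5, 0.4]
opening: 0.0856
gripper_force: 0.0
```

Emit:
carry_out --motion '[[[-0.15, -0.046, 0, 0, 0, 0], [-0.3, -0.092, 0, 0, 0, 0], [-0.45, -0.14, 0, 0, 0, 0], [-0.58, -0.18, 0, 0, 0, 0], [-0.7, -0.216, 0, 0, 0, 0], [-0.8, -0.245, 0, 0, 0, 0], [-0.873, -0.269, 0, 0, 0, 0], [-0.873, -0.269, 0, 0, 0, 0], [-0.873, -0.269, 0, 0, 0, 0]]]'

```text
t: 20.67
ee_pos: [0.4339, -0.2718, 0.1768]
tool_rot: [[0.181, 0.983, -0.002], [0.983, -0.181, 0.002], [0.001, -0.003, -1.0]]
ft_force: [-0.0, 1.0, -0.4]
opening: 0.0854
gripper_force: 0.0
```

Run:
```python
from h import *
np.set_printoptions(precision=4,suppress=True)
c=keep('w13'); s=robot.read_state(); print(s['ee_pos'],s['q'])
e,b=comp(grey(c),proj(c,[.4367,-.2715,.01])); print(e,b,plane(c,*e[0],.007))
W=pickle.load(open('w1.pkl','rb')); e1,_=comp(grey(W),(269,136)); print(tri(W,e1[0],c,e[0]))
p=plane(c,*e[0],.007); go([p[0],p[1],.003])
```

```text
[ 0.4345 -0.2712  0.177 ] [-31.9922  10.3937 -19.7473  60.0041   0.0297  68.3592]
((254.15640258789062, 174.814453125), (51.75913619995117, 52.185707092285156), 90.1546401977539) (229, 149, 52, 53) [ 0.4365 -0.2722  0.007 ]
(array([ 0.4367, -0.2719,  0.0084]), np.float64(0.0001649682642108003))
move units [-0.003  0.01   0.696]
```

Emit:
carry_out --motion '[[[-0.003, 0.008, 0.15, 0, 0, 0], [-0.003, 0.008, 0.3, 0, 0, 0], [-0.003, 0.008, 0.44, 0, 0, 0], [-0.003, 0.008, 0.55, 0, 0, 0], [-0.003, 0.008, 0.62, 0, 0, 0], [-0.003, 0.008, 0.665, 0, 0, 0], [-0.003, 0.008, 0.69, 0, 0, 0], [-0.003, 0.008, 0.69, 0, 0, 0]]]'

```text
t: 21.38
ee_pos: [0.4363, -0.2711, 0.0041]
tool_rot: [[0.177, 0.984, -0.003], [0.984, -0.177, 0.002], [0.001, -0.003, -1.0]]
ft_force: [-0.1, 0.2, -0.9]
opening: 0.0855
gripper_force: 0.0
```

Emit:
carry_out --motion '[[[0, 0, 0, 0, 0, 0], [0, 0, 0, 0, 0, 0], [0, 0, 0, 0, 0, 0], [0, 0, 0, 0, 0, 0], [0, 0, 0, 0, 0, 0], [0, 0, 0, 0, 0, 0], [0, 0, 0, 0, 0, 0]]]' --grip 1 --grip_force 40

```text
t: 21.97
ee_pos: [0.4427, -0.2759, 0.0098]
tool_rot: [[0.179, 0.984, 0.01], [0.984, -0.179, -0.005], [-0.003, 0.011, -1.0]]
ft_force: [5.1, -1.5, 10.7]
opening: 0.0008
gripper_force: 5.3
```

Emit:
carry_out --motion '[[[0, 0, -0.05, 0, 0, 0], [0, 0, -0.15, 0, 0, 0], [0, 0, -0.27, 0, 0, 0], [0, 0, -0.4, 0, 0, 0], [0, 0, -0.5, 0, 0, 0], [0, 0, -0.5, 0, 0, 0], [0, 0, -0.5, 0, 0, 0]]]'

```text
t: 22.55
ee_pos: [0.4388, -0.2739, 0.1332]
tool_rot: [[0.179, 0.984, 0.004], [0.984, -0.179, -0.003], [-0.002, 0.005, -1.0]]
ft_force: [-0.3, -0.6, -0.2]
opening: -0.0002
gripper_force: 0.0
```

Run:
```python
from h import *
c,p=held('w14',.004)
go([.6283,.0346,.13])
u,v=map(int,p); cv2.imwrite('pics/h14.png',cv2.resize(c['img'][v-80:v+80,u-100:u+100],(600,480))[:,:,::-1])
```

```text
[ 0.4376 -0.2732  0.1316] -0.00011259455001002641 expected centre px [249.2699 249.7974]
move units [1.348 0.53  0.006]
```

View pics/h14.png

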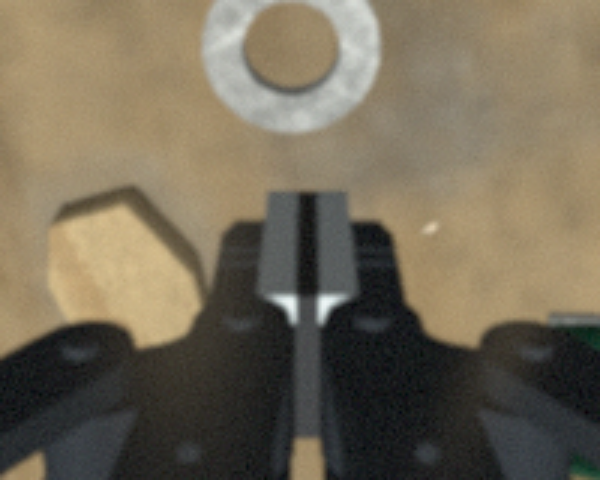

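The grasp missed: the open fingers stand higher and closed just over the 10 mm ring. The collar lies flat, in view at (290,50) in the crop. I'll open, re-measure and go lower.

Emit:
carry_out --motion '[[[0, 0, -0.15, 0, 0, 0], [0, 0, -0.15, 0, 0, 0], [0, 0, -0.15, 0, 0, 0], [0, 0, -0.15, 0, 0, 0], [0, 0, -0.15, 0, 0, 0], [0, 0, -0.15, 0, 0, 0]]]' --grip 0

```text
t: 23.1
ee_pos: [0.4363, -0.2723, 0.1668]
tool_rot: [[0.179, 0.984, -0.002], [0.984, -0.179, 0.001], [0.001, -0.003, -1.0]]
ft_force: [-0.3, 0.0, 0.1]
opening: 0.0726
gripper_force: 0.0
```

Run:
```python
from h import *
np.set_printoptions(precision=4,suppress=True)
c=keep('w15'); s=robot.read_state(); print(s['ee_pos'],s['opening'])
e,b=comp(grey(c),proj(c,[.4367,-.2715,.01])); print(e,b)
p=plane(c,*e[0],.007); print(p); go([p[0],p[1],-.004])
```

```text
[ 0.4364 -0.2724  0.1671] 0.07888389812766511
((250.1508331298828, 176.72314453125), (53.22959899902344, 53.57513427734375), 111.51105499267578) (224, 150, 53, 54)
[ 0.4348 -0.2717  0.007 ]
move units [ 0.001 -0.005  0.684]
```

Emit:
carry_out --motion '[[[0, -0.005, 0.15, 0, 0, 0], [0, -0.005, 0.3, 0, 0, 0], [0, -0.005, 0.44, 0, 0, 0], [0, -0.005, 0.55, 0, 0, 0], [0, -0.005, 0.62, 0, 0, 0], [0, -0.005, 0.66, 0, 0, 0], [0, -0.005, 0.684, 0, 0, 0], [0, -0.005, 0.684, 0, 0, 0]]]'

```text
t: 23.82
ee_pos: [0.4353, -0.2723, -0.0037]
tool_rot: [[0.179, 0.984, -0.002], [0.984, -0.179, 0.001], [0.001, -0.002, -1.0]]
ft_force: [0.2, 0.0, 0.8]
opening: 0.0855
gripper_force: 0.0
```

Emit:
carry_out --motion '[[[0, 0, 0, 0, 0, 0], [0, 0, 0, 0, 0, 0], [0, 0, 0, 0, 0, 0], [0, 0, 0, 0, 0, 0], [0, 0, 0, 0, 0, 0], [0, 0, 0, 0, 0, 0]]]' --grip 1 --grip_force 40

```text
t: 24.32
ee_pos: [0.4369, -0.2734, -0.001]
tool_rot: [[0.179, 0.984, 0.002], [0.984, -0.179, -0.001], [-0.001, 0.002, -1.0]]
ft_force: [-2.1, 0.5, 6.8]
opening: 0.0512
gripper_force: 40.8
```

Gripped at 51 mm opening. Lift and check.

Emit:
carry_out --motion '[[[0, 0, -0.05, 0, 0, 0], [0, 0, -0.15, 0, 0, 0], [0, 0, -0.27, 0, 0, 0], [0, 0, -0.4, 0, 0, 0], [0, 0, -0.5, 0, 0, 0], [0, 0, -0.54, 0, 0, 0], [0, 0, -0.54, 0, 0, 0]]]'

```text
t: 24.9
ee_pos: [0.438, -0.274, 0.1355]
tool_rot: [[0.179, 0.984, 0.005], [0.984, -0.179, -0.003], [-0.002, 0.006, -1.0]]
ft_force: [0.5, 0.3, -0.7]
opening: 0.0505
gripper_force: 42.5
```

Run:
```python
from h import *
c,p=held('w16',.011)
go([.6283,.0346,.13])
u,v=map(int,p); cv2.imwrite('pics/h16.png',cv2.resize(c['img'][v-80:v+80,u-100:u+100],(600,480))[:,:,::-1])
```

```text
[ 0.4369 -0.2732  0.1334] 0.050666240468054694 expected centre px [249.2621 255.8754]
move units [1.348 0.533 0.013]
```

View pics/h16.png

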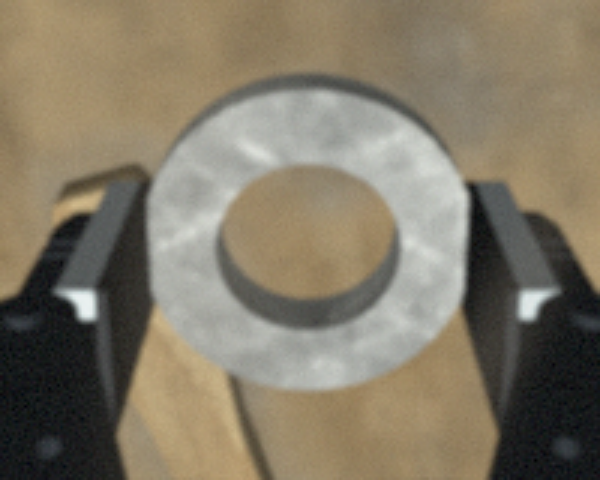

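The thin collar is held level and centred. Carrying it over the cutter head.

Emit:
carry_out --motion '[[[0.1, 0.04, 0, 0, 0, 0], [0.24, 0.095, 0, 0, 0, 0], [0.38, 0.15, 0, 0, 0, 0], [0.52, 0.206, 0, 0, 0, 0], [0.674, 0.267, 0, 0, 0, 0]]]'

```text
t: 25.37
ee_pos: [0.5307, -0.1174, 0.1299]
tool_rot: [[0.18, 0.984, -0.004], [0.984, -0.18, 0.0], [-0.0, -0.004, -1.0]]
ft_force: [0.1, -1.0, -1.6]
opening: 0.0509
gripper_force: 42.5
```

Emit:
carry_out --motion '[[[0.14, 0.055, 0, 0, 0, 0], [0.28, 0.11, 0, 0, 0, 0], [0.4, 0.158, 0, 0, 0, 0], [0.51, 0.202, 0, 0, 0, 0], [0.6, 0.237, 0, 0, 0, 0], [0.65, 0.257, 0, 0, 0, 0], [0.674, 0.267, 0, 0, 0, 0], [0.674, 0.267, 0, 0, 0, 0], [0.674, 0.267, 0, 0, 0, 0]]]'

```text
t: 26.12
ee_pos: [0.6265, 0.0341, 0.1313]
tool_rot: [[0.179, 0.984, -0.002], [0.984, -0.179, -0.001], [-0.001, -0.002, -1.0]]
ft_force: [-0.8, 0.0, -1.7]
opening: 0.0507
gripper_force: 42.5
```

```bash
python3 -c "
from h import *
s=robot.read_state(); print(s['ee_pos'],s['ft_force']); go([.6283,.0346,.054])"
```

```text
[0.6265398  0.03410483 0.13129356] [-0.76814245  0.02914903 -1.71971898]
move units [0.004 0.007 0.309]
```

Emit:
carry_out --motion '[[[0.002, 0.004, 0.11, 0, 0, 0], [0.002, 0.004, 0.19, 0, 0, 0], [0.002, 0.004, 0.24, 0, 0, 0], [0.002, 0.004, 0.27, 0, 0, 0], [0.002, 0.004, 0.29, 0, 0, 0], [0.002, 0.004, 0.302, 0, 0, 0], [0.002, 0.004, 0.31, 0, 0, 0], [0.002, 0.004, 0.314, 0, 0, 0], [0.002, 0.004, 0.314, 0, 0, 0]]]'

```text
t: 26.87
ee_pos: [0.6291, 0.0353, 0.0544]
tool_rot: [[0.179, 0.984, 0.001], [0.984, -0.179, 0.0], [0.0, 0.001, -1.0]]
ft_force: [-0.1, -0.1, -1.1]
opening: 0.0512
gripper_force: 42.5
```

Emit:
carry_out --motion '[[[0, 0, 0.006, 0, 0, 0], [0, 0, 0.011, 0, 0, 0], [0, 0, 0.016, 0, 0, 0], [0, 0, 0.016, 0, 0, 0]]]'

```text
t: 27.2
ee_pos: [0.6291, 0.0354, 0.0511]
tool_rot: [[0.179, 0.984, 0.001], [0.984, -0.179, 0.0], [0.0, 0.001, -1.0]]
ft_force: [-2.6, -0.9, 6.5]
opening: 0.051
gripper_force: 43.5
```

Emit:
carry_out --motion '[[[0, 0, -0.004, 0, 0, 0], [0, 0, -0.004, 0, 0, 0], [0, 0, -0.004, 0, 0, 0], [0, 0, -0.004, 0, 0, 0], [0, 0, -0.004, 0, 0, 0], [0, 0, -0.004, 0, 0, 0]]]' --grip 0

```text
t: 27.7
ee_pos: [0.6286, 0.0353, 0.0507]
tool_rot: [[0.179, 0.984, -0.0], [0.984, -0.179, 0.0], [-0.0, -0.0, -1.0]]
ft_force: [-0.8, -0.3, 0.4]
opening: 0.085
gripper_force: 0.0
```

Emit:
carry_out --motion '[[[0, 0, -0.05, 0, 0, 0], [0, 0, -0.15, 0, 0, 0], [0, 0, -0.3, 0, 0, 0], [0, 0, -0.45, 0, 0, 0], [0, 0, -0.6, 0, 0, 0], [0, 0, -0.7, 0, 0, 0], [0, 0, -0.7, 0, 0, 0], [0, 0, -0.7, 0, 0, 0]]]'

```text
t: 28.37
ee_pos: [0.6301, 0.0354, 0.2289]
tool_rot: [[0.179, 0.984, 0.005], [0.984, -0.179, 0.0], [0.001, 0.005, -1.0]]
ft_force: [0.1, -0.2, -1.2]
opening: 0.0851
gripper_force: 0.0
```

Run:
```python
from h import *
np.set_printoptions(precision=4,suppress=True)
c=keep('w17'); s=robot.read_state(); print(s['ee_pos'],s['opening'])
h=cv2.cvtColor(c['img'],cv2.COLOR_RGB2HSV)
print(proj(c,[.6283,.0346,.052]),proj(c,[.6291,.0354,.062]),proj(c,[.6106,-.0625,.042]),proj(c,[.6457,.132,.032]))
```

```text
[0.6289 0.0354 0.2268] 0.08539669223032981
[248.9508 174.393 ] [249.5541 175.6687] [249.0761 252.379 ] [248.5     78.3977]
```

View pics/w17.png

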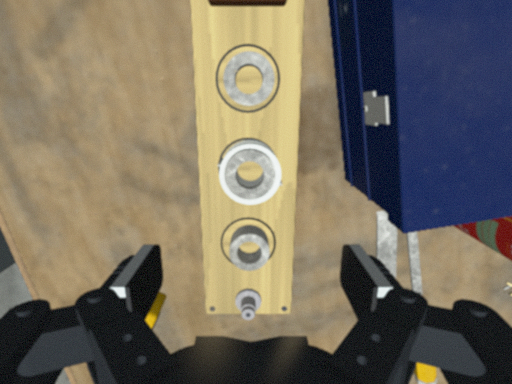

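The wrist view shows the thick collar at (249,80), the head with the thin collar concentric on it at (250,172), and the tall collar at (249,247) beside the spindle. All are flat, on their marks, and free of the gripper. Handing in.

```bash
python3 -c "
from station import robot
print(robot.job_done())"
```

```text
the job is handed in; nothing more can be done
None
```

I handed the job in at about 28 s of the 96 s allowed: by wrist-camera measurement the cutter head, tall collar and thick collar are within about 3 mm of their marks, and the thin collar looks flat and centred on the head after one missed grasp. The tape measure, pliers and plane were not touched, and the hand-in returned no verdict.

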